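Clip a safe pivot with the fork tool

TASK

On the locksmith's counter, take the fork tool by its wooden handle and use its two prongs to push the loose split clip along the rails of its block, sideways onto the grooved brass post, until the clip snaps fully home. Do not touch the clip with the gripper, only with the tool. Then lay the tool back down flat on the counter and let go of it.

Things in the scene. Friction and masses are not known exactly. Their poses are not given: they have to be found in the camera images.
- fork: Fork tool, loose, 0.12 kg, flat on the counter left or right of the blocks. In mm: wooden handle 110 long, 22 wide, 26 high, then shank and two steel prongs. Origin: centre of handle's underside; +x to the prongs, z up. Grip across the 22 at x 15 (balance point x 25). Prong tips x 125, roots x 100; prongs 8 wide, 30 apart inside, z 8 to 20. (Not the like tool with one flat blade.)
- clip: Loose steel horseshoe clip, 54 mm wide (y), 14 high, on a block's deck between low rails. Origin: centre of its eye, underside; mouth faces +x, to the post, 36 to 50 mm away. Prongs press the flat back, x -18; a tail 10 wide sticks back to x -28 and goes between them. Sprung arms reach x +14. Slides freely, then needs about 10 N from 15 to 7 before home, then snaps in.
- groove (a point): Axis of the brass post without a clip, at deck height (45 mm over the counter); x: push direction along the rails, y across, z up. The clip is home when its eye is on this axis. Neck (the groove) 16 mm across, 16 high; head 24 across, top 26 over the deck.
- block: Fixed grey block carrying that post and clip: 120 mm long (x), 90 wide, deck 45 high. Origin: centre of its underside; the post is at x +30, clip pushed along +x. Rails 5 high along x, inner faces at y 30 and -30, 8 thick. A like block beside it has its clip already on: leave it.
There are look-alikes about, which are no part of the job. What is shaped like the clip but orange, purple or red is not meant.

How it is judged:
On the way, in this order (a step that is already met when the one before it is completed fails the run):
1. the fork tool is picked up in the gripper (contact force between the fingers and fork above 1 N and height (world z) of fork above 0.025 m), for 0.2 s.
2. the held tool pushes on the clip while the clip is still well short of the post (contact force between the fingers and fork above 1 N and contact force between fork and clip above 0.1 N and horizontal distance between clip and groove above 0.008 m), for 0.02 s.
3. the clip has snapped home on the post, the tool still held (horizontal distance between clip and groove below 0.004 m and contact force between the fingers and fork above 1 N), for 0.1 s.
At the end, for the whole second after the job is handed in: The clip's eye is within 4 mm of the post's axis (snapped in), lying in the groove on the deck (within 6 mm in height) and pointing along the rails within 15 degrees; the fork tool lies level (within 12 degrees) on the counter, its origin lower than 33 mm, and both are at rest (horizontal distance between clip and groove below 0.004 m and z of clip in the frame of groove between -0.006 and 0.006 m and angle between the x axis of clip and the x axis of groove, either way round below 0.26 rad and height (world z) of fork below 0.033 m and angle between fork's own x axis and vertical between 1.35 and 1.79 rad and linear speed of each of fork, clip below 0.03 m/s); the robot touches nothing.
It fails at once if the gripper or arm touches the clip itself (contact force between any of the fingers, the arm and clip above 0.5 N).
It also fails if it takes over 51 s, if anything falls off the work surface, if the arm or the gripper's body presses on something with over 40 N, if the wrist force passes 120 N, or if a joint passes its speed limit or range.

ROBOT

A 6-joint arm with a two-finger parallel gripper is mounted at the origin on the work surface. World frame = base frame: x ahead of the robot, y to its left, z up, the work surface at z = 0. Lengths are in m, angles in rad, forces in N, time in s.
With the tool pointing down it reaches from about 0.35 to 0.8 m from the base axis. Payload 7.3 kg.
Tool frame: the origin (TCP) lies at the very end of the fingers, on their centre line; the grasp point (between the pads) lies arm.hold_point_z behind it (arm.hold_point_z is the distance from the TCP to the grasp point, in m); z points along the fingers, y is the direction in which the jaws open and shut (so a half turn about z gives the same grasp; the last joint's range is limited). The gripper opens to 85 mm and grips with 20 to 120 N. Pads are 22 mm wide; open, the fingers measure 114 mm over their backs; the gripper's body (76 mm by 85 mm) begins 54 mm behind the grasp point. The pads swing forward as they close: fully open they stand 13 mm farther back than shut.
Start: joints at [1.142, 0.342, 1.524, -0, 1.275, -0.146], TCP at [0.146, 0.504, 0.231] pointing down, gripper open.
Joint ranges: [-2.53, 2.53], [-0.77, 2.02], [0.04, 2.7], [-1, 4.14], [0.28, 2.66], [-3.11, 3.11]. Speed limits (rad/s): [2.57, 2.57, 3.14, 3.14, 3.14, 3.14].

INTERFACE

Orientations are given as a unit quaternion [w, x, y, z].
In Python, from plant import sensors, viewer, job, arm gives the robot as it stands. The module is installed in compiled form; this text tells all that it offers.
- The arm moves only by the tool servo_tool, never from a script. Its argument "series" is a list of rows, each a list of 3 entries, a list of its own where there are three numbers: the finger opening in m, from 0 to 0.0854, then the shift along the tool's x, y, z in m, then the turn about the tool's z in rad. A call has 1 to 20 rows; each row is the pose to reach, as a shift and turn from the pose commanded when the call began, along the tool's axes at that moment; what a row does not reach only later rows make up. A row lasts 1/12 s, in which the tool goes at most 41.7 mm and 7.16 degrees, less where a joint would pass 70% of its speed; a pose out of reach is approached as far as the arm can. A call with a gripper value outside its range is refused whole. The fingers move at their own pace and stop on an object; "squeeze" is the grip in N (left out, the last holds). Time passes only in rows, so rows that repeat a pose let the fingers close. It gives the time, the measured TCP pose, the force and the opening at its end, in the units of the state.
- sensors.get_state(): the state, without advancing time (a new reading comes with each control period).
- viewer.snapshot(name): name is "side" or "top" or "wrist"; returns a dict with "pixels" (400x640x3 uint8, blue, green, red), "fx", "fy", "cx", "cy" (pixels), "k1" (the pictures are not rectified: a ray, as slopes to the right and down, at radius r is drawn at 1 + k1 r^2 times it, then the intrinsics apply), "origin" and "rotation" of the camera in the world; the wrist camera has in their place "T_tool_cam" (4x4, takes a point from camera to tool coordinates, whose origin is the TCP and whose axes are the flange's). Camera axes: x right, y up, looking along -z (the intrinsics and any distortion apply to the point x, -y, -z); pixel columns grow to the right and rows downward; lengths in m; the calibration is good to about 2 mm. A picture is of the moment at which its call begins: read the wrist's pose just before it. There is no depth.
- job.finish_job(): hands the job in, once; it reports no verdict.
The state is a dict: "clock": time; "joint_positions": joint angles; "joint_vel": joint speeds; "joint_efforts": joint torques, N m; "ee_pos": TCP position; "ee_rot": TCP orientation; "ft_force": force on the tool from outside, world axes, zero at the start; "wrist_torque": the same for the moment, N m; "gripper_width": finger opening in m.
Only numpy, scipy, OpenCV 4.12 (cv2) and the standard library are available. Lean on these libraries where they do the work, as an engineer would, in place of code of your own. Each camera call takes 0.05 s, during which the arm holds its last target.

## Working session

There is one attempt and no reset: what is moved stays moved. The work goes in short steps, Python scripts to look and compute and a tool call to move; the robot and the scene stay as the last step left them, time stands still between calls to the robot, and variables do not carry over. Pictures are saved under pics/ and viewed, and the job is handed in when it is done.

Besides the shell and the picture viewer there is one more tool, called after "Emit:" as a command line: name --argument value ..., lists and objects as JSON in quotes. servo_tool: Moves the arm, as the interface text tells. Its arguments: {"type":"object","properties":{"series":{"type":"array","items":{"type":"array"}},"squeeze":{"type":"number"}},"required":["series"]}

```bash
mkdir -p pics; cat > h.py <<'E'
import numpy as np, cv2
from plant import sensors, viewer, job, arm
from scipy.spatial.transform import Rotation as R
def snap(name,fn):
    s=sensors.get_state(); d=viewer.snapshot(name)
    cv2.imwrite('pics/'+fn+'.png',d['pixels'])
    if name=='wrist':
        T=np.array(d['T_tool_cam']); q=s['ee_rot']; Rt=R.from_quat([q[1],q[2],q[3],q[0]]).as_matrix()
        o=Rt@T[:3,3]+np.array(s['ee_pos']); Rc=Rt@T[:3,:3]
    else: o=np.array(d['origin']);Rc=np.array(d['rotation'])
    np.savez('pics/'+fn+'.npz',o=o,R=Rc,K=np.array([d['fx'],d['fy'],d['cx'],d['cy'],d['k1']]))
    return d
def load(fn):
    z=np.load('pics/'+fn+'.npz'); return z['o'],z['R'],z['K']
def ray(fn,u,v):
    o,Rc,(fx,fy,cx,cy,k1)=load(fn)
    K=np.array([[fx,0,cx],[0,fy,cy],[0,0,1]])
    p=cv2.undistortPointsIter(np.array([[[u,v]]],float),K,np.array([k1,0,0,0.]),None,None,(3,50,1e-10))[0,0]
    return o,Rc@np.array([p[0],-p[1],-1])
def onz(fn,u,v,z):
    o,d=ray(fn,u,v); return o+d*(z-o[2])/d[2]
def proj(fn,P):
    o,Rc,(fx,fy,cx,cy,k1)=load(fn)
    c=(np.atleast_2d(P)-o)@Rc; a=c[:,0]/-c[:,2]; b=-c[:,1]/-c[:,2]; f=1+k1*(a*a+b*b)
    return np.c_[fx*a*f+cx,fy*b*f+cy]
E
python3 - <<'E'
from h import *
s=sensors.get_state(); print(s, arm.hold_point_z)
for n in ['top','side','wrist']: snap(n,n+'0'); print(n,*load(n+'0'))
E
```

```text
{'clock': 0.0, 'joint_positions': array([ 1.14202142e+00,  3.42735420e-01,  1.52507680e+00, -1.83866406e-05,
        1.27538739e+00, -1.46024949e-01]), 'joint_vel': array([-0.00038248,  0.00149498,  0.00015641,  0.00055052, -0.00011235,
       -0.0016104 ]), 'joint_efforts': array([ 3.87752434e-04, -4.33676970e+01, -2.45999587e+01, -2.20839042e-04,
        7.89937098e-03, -2.70187149e-05]), 'ee_pos': array([0.14629141, 0.50376306, 0.23059851]), 'ee_rot': array([-2.19321021e-04,  1.40901808e-01,  9.90023250e-01, -7.73013850e-04]), 'ft_force': array([ 0.3699131 ,  0.21110648, -0.05675065]), 'wrist_torque': array([-0.02556798,  0.02018041, -0.06026486]), 'gripper_width': 0.08517437351152903} 0.0187
top [0.46507956 0.00454454 1.29851626] [-0.70575787 -0.03780586  0.03785494  0.70643014] [ 4.94330114e+02  4.94330114e+02  3.19936445e+02  1.94033871e+02
 -1.04755767e-01]
side [ 0.33473394 -0.66056728  0.43719294] [ 0.84613106  0.4972458  -0.09663232 -0.1657439 ] [ 3.78034626e+02  3.78034626e+02  3.21218961e+02  2.06627231e+02
 -2.11012778e-02]
wrist [0.08151433 0.52358355 0.37283706] [[ 2.78041324e-01 -9.23488944e-01 -2.64312679e-01]
 [ 9.60568980e-01  2.67162812e-01  7.70147217e-02]
 [-5.07725377e-04 -2.75303835e-01  9.61357135e-01]] [ 2.76831227e+02  2.76831227e+02  3.20930563e+02  1.99831784e+02
 -4.30785239e-02]
```

```bash
sed -i "s/Rc=np.array(d\['rotation'\])/q=d['rotation'];Rc=R.from_quat([q[1],q[2],q[3],q[0]]).as_matrix()/" h.py
python3 - <<'E'
from h import *
for n in ['top','side']: snap(n,n+'0'); print(n,*load(n+'0'))
E
```

```text
top [0.46507956 0.00454454 1.29851626] [[-9.53086032e-04  9.94274991e-01 -1.06847249e-01]
 [-9.99999546e-01 -9.45658809e-04  1.20178070e-04]
 [ 1.84490071e-05  1.06847315e-01  9.94275440e-01]] [ 4.94330114e+02  4.94330114e+02  3.19936445e+02  1.94033871e+02
 -1.04755767e-01]
side [ 0.33473394 -0.66056728  0.43719294] [[ 0.92638231  0.18438208 -0.32835813]
 [-0.37658215  0.45055115 -0.8094378 ]
 [-0.0013037   0.87350267  0.48681761]] [ 3.78034626e+02  3.78034626e+02  3.21218961e+02  2.06627231e+02
 -2.11012778e-02]
```

View pics/top0.png

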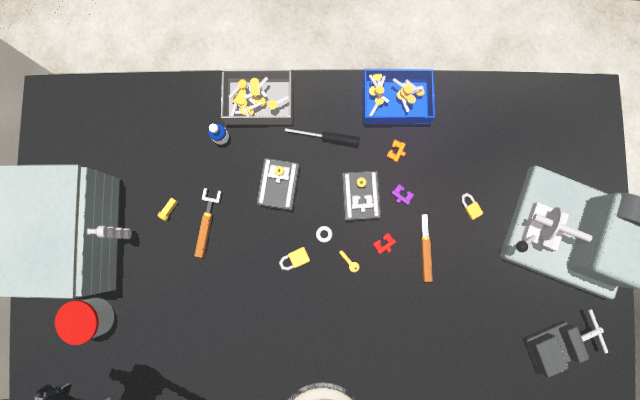

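View pics/side0.png

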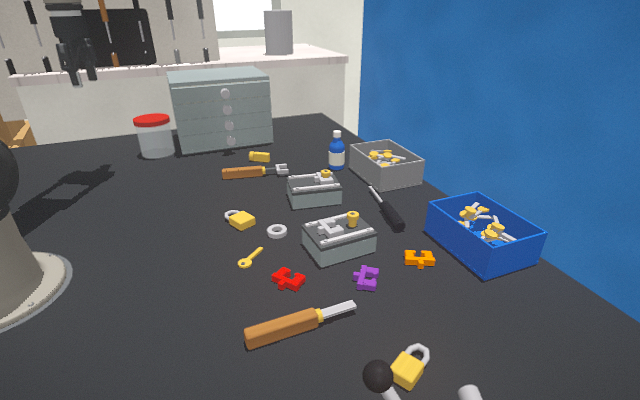

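View pics/wrist0.png

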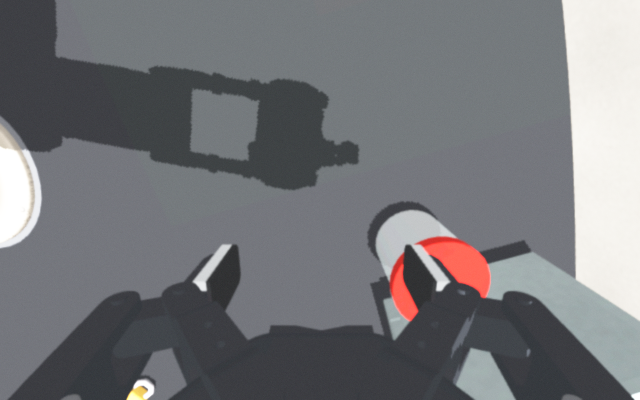

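The top view shows the fork's handle at about (203,235) and its prongs at (211,195). The target block is at (361,195) with the loose clip at (361,202) and the bare post at (361,183). Next I'll zoom in.

```bash
python3 - <<'E'
import cv2,numpy as np
i=cv2.imread('pics/top0.png')
a=cv2.resize(i[180:265,180:245],None,fx=6,fy=6,interpolation=cv2.INTER_CUBIC)
b=cv2.resize(i[160:230,330:395],None,fx=6,fy=6,interpolation=cv2.INTER_CUBIC)
b=cv2.copyMakeBorder(b,0,a.shape[0]-b.shape[0],0,0,cv2.BORDER_CONSTANT)
cv2.imwrite('pics/crop0.png',np.hstack([a,b]))
E
```

```text
(no output)
```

View pics/crop0.png

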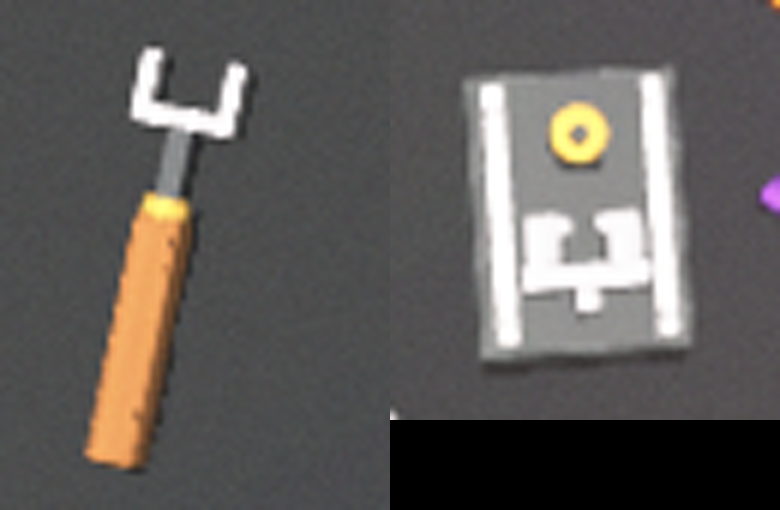

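```bash
cat > fit.py <<'E'
from h import *
from scipy.optimize import least_squares
def fit(obs,x0):
    # obs: list (fn,u,v,[x,y,z] local mm)
    def f(p):
        c,s=np.cos(p[2]),np.sin(p[2]); r=[]
        for fn,u,v,l in obs:
            l=np.array(l)/1e3
            P=[p[0]+c*l[0]-s*l[1],p[1]+s*l[0]+c*l[1],l[2]]
            r+=list(proj(fn,P)[0]-[u,v])
        return np.array(r)
    s=least_squares(f,x0,loss='soft_l1'); return s.x,f(s.x).reshape(-1,2).round(2)
E
python3 - <<'E'
from fit import *
A=lambda x,y:((x+.5)/6-.5+180,(y+.5)/6-.5+180)
B=lambda x,y:((x-390+.5)/6-.5+330,(y+.5)/6-.5+160)
f=[(153,48,[125,19,20]),(239,65,[125,-19,20]),(88,456,[-55,11,26]),(137,119,[96,20,20]),(143,205,[55,11,26])]
print('fork',*fit([('top0',*A(a,b),l) for a,b,l in f],[.35,.2,0]))
b=[(579,133,[30,0,71]),(499,215,[0,34,50]),(661,206,[0,-34,50]),(490,85,[60,34,50]),(652,73,[60,-34,50]),(508,347,[-60,34,50]),(670,338,[-60,-34,50])]
print('block',*fit([('top0',*B(a,b),l) for a,b,l in b],[.45,-.08,0]))
c=[(588,310,[-28,0,59]),(548,212,[14,17,59]),(622,206,[14,-17,59]),(524,290,[-18,27,59]),(650,280,[-18,-27,59])]
print('clip',*fit([('top0',*B(a,b),l) for a,b,l in c],[.43,-.08,0]))
E
```

```text
fork [ 0.49329271  0.30771602 -0.17516821] [[ 0.24  0.02]
 [ 0.   -0.32]
 [ 0.08  0.62]
 [ 0.37 -1.03]
 [-0.89  0.51]]
block [ 0.59770263 -0.10061315  0.05629276] [[ 0.07  0.08]
 [ 0.16 -0.06]
 [-0.19 -0.08]
 [ 0.17 -1.72]
 [-0.31 -1.2 ]
 [ 0.15  1.51]
 [-0.07  1.45]]
clip [ 0.58305518 -0.10185655  0.05503663] [[ 0.23 -0.18]
 [-0.9  -0.06]
 [ 0.19  0.19]
 [-0.05 -0.21]
 [ 0.32  0.25]]
```

Emit:
servo_tool --series '[[0.0854,[-0.017,-0.037,0],0.12],[0.0854,[-0.034,-0.074,0],0.24],[0.0854,[-0.051,-0.11,0],0.36],[0.0854,[-0.068,-0.147,0],0.48],[0.0854,[-0.085,-0.184,0],0.6],[0.0854,[-0.12,-0.17,0.01],0.72],[0.0854,[-0.155,-0.16,0.02],0.84],[0.0854,[-0.19,-0.15,0.03],0.96],[0.0854,[-0.225,-0.14,0.04],1.08],[0.0854,[-0.26,-0.13,0.05],1.2],[0.0854,[-0.295,-0.12,0.06],1.32],[0.0854,[-0.33,-0.11,0.07],1.44],[0.0854,[-0.365,-0.1,0.08],1.56],[0.0854,[-0.403,-0.09,0.09],1.68],[0.0854,[-0.403,-0.09,0.1],1.8],[0.0854,[-0.403,-0.09,0.1],1.92],[0.0854,[-0.403,-0.09,0.1],2.04],[0.0854,[-0.403,-0.09,0.1],2.16],[0.0854,[-0.403,-0.09,0.1],2.28],[0.0854,[-0.403,-0.09,0.1],2.4]]'

```text
clock: 1.92
ee_pos: [0.5083, 0.3052, 0.131]
ee_rot: [0.0, 0.974, 0.224, -0.0]
ft_force: [-0.4, 0.4, -0.6]
gripper_width: 0.0855
```

Emit:
servo_tool --series '[[0.0854,[0,0,0],0.12],[0.0854,[0,0,0],0.24],[0.0854,[0,0,0],0.36],[0.0854,[0,0,0],0.48],[0.0854,[0,0,0],0.6],[0.0854,[0,0,0],0.634],[0.0854,[0,0,0],0.634],[0.0854,[0,0,0],0.634],[0.0854,[0,0,0],0.634]]'

```text
clock: 2.67
ee_pos: [0.5083, 0.3053, 0.1312]
ee_rot: [-0.0, 0.996, -0.087, -0.0]
ft_force: [-0.3, -0.7, -0.2]
gripper_width: 0.0853
```

```bash
python3 - <<'E'
from h import *
snap('wrist','w1'); s=sensors.get_state(); print(s['clock'],s['ee_pos'],s['ee_rot'],s['joint_positions'])
E
```

```text
2.7167 [0.50834627 0.30528717 0.13127886] [-1.83531472e-05  9.96213877e-01 -8.69362445e-02 -2.62019964e-05] [4.11591410e-01 5.55980388e-01 1.46822570e+00 6.37371709e-05
 1.11741503e+00 2.15645207e+00]
```

View pics/w1.png

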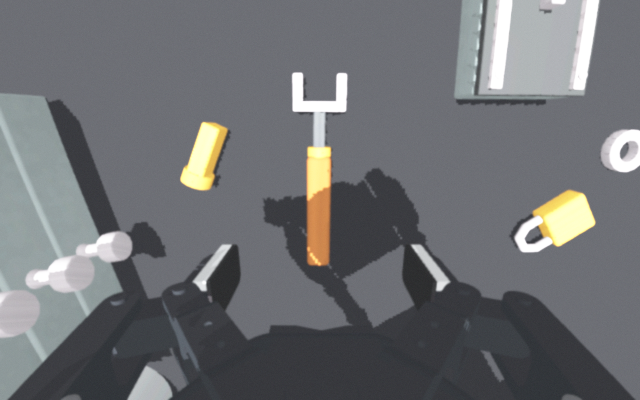

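The fork is centred between the fingers: prong tips at (298,74) and (342,74), handle butt at (319,264). I'll fit its pose from this view.

```bash
python3 - <<'E'
import cv2,numpy as np
i=cv2.imread('pics/w1.png')
a=cv2.resize(i[65:165,280:360],None,fx=5,fy=5,interpolation=cv2.INTER_CUBIC)
b=cv2.resize(i[180:280,280:360],None,fx=5,fy=5,interpolation=cv2.INTER_CUBIC)
cv2.imwrite('pics/crop1.png',np.hstack([a,b]))
E
```

```text
(no output)
```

View pics/crop1.png

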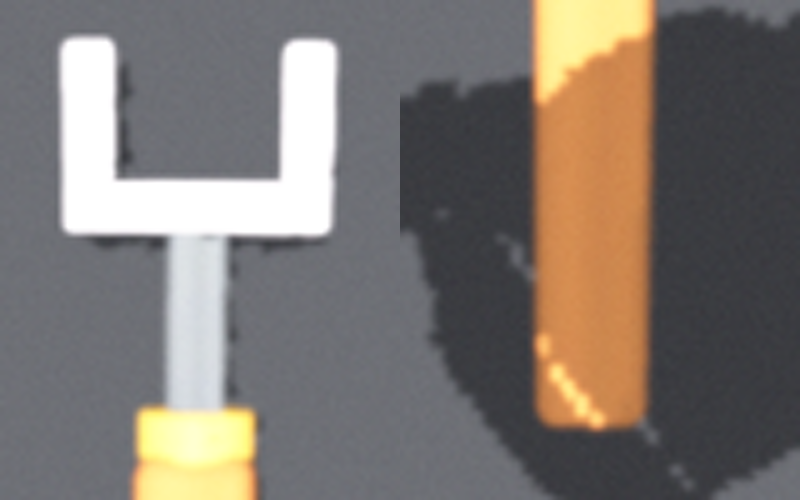

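```bash
python3 - <<'E'
from fit import *
A=lambda x,y:((x+.5)/5-.5+280,(y+.5)/5-.5+65)
B=lambda x,y:((x-400+.5)/5-.5+280,(y+.5)/5-.5+180)
o=[A(88,36)+([125,19,20],),A(310,38)+([125,-19,20],),A(116,180)+([100,15,20],),A(281,180)+([100,-15,20],),B(590,428)+([-55,0,26],),A(198,235)+([92,0,20],)][:5]
x,r=fit([('w1',*p) for p in o],[.493,.307,-.175]); print(x,r)
print(x[:2]+.015*np.array([np.cos(x[2]),np.sin(x[2])]))
E
```

```text
[ 0.49719675  0.31052836 -0.18411794] [[-0.16 -1.19]
 [ 0.27 -1.07]
 [-0.9   0.91]
 [ 0.63  1.31]
 [ 0.03  0.17]]
[0.51194323 0.30778217]
```

Emit:
servo_tool --series '[[0.06,[0.002,-0.002,0.03],0.006],[0.06,[0.002,-0.002,0.06],0.006],[0.06,[0.002,-0.002,0.09],0.006],[0.06,[0.002,-0.002,0.115],0.006],[0.06,[0.002,-0.002,0.127],0.006],[0.06,[0.002,-0.002,0.127],0.006],[0.03,[0.002,-0.002,0.127],0.006],[0.01,[0.002,-0.002,0.127],0.006],[0.01,[0.002,-0.002,0.127],0.006],[0.01,[0.002,-0.002,0.127],0.006],[0.01,[0.002,-0.002,0.127],0.006],[0.01,[0.002,-0.002,0.127],0.006],[0.01,[0.002,-0.002,0.127],0.006],[0.01,[0.002,-0.002,0.127],0.006],[0.01,[0.002,-0.002,0.127],0.006]]' --squeeze 70

```text
clock: 3.97
ee_pos: [0.5119, 0.3075, 0.0065]
ee_rot: [-0.001, 0.996, -0.09, 0.002]
ft_force: [-0.4, -0.4, 7.3]
gripper_width: 0.0203
```

Emit:
servo_tool --series '[[0.01,[0,0,-0.01],0],[0.01,[0,0,-0.03],0],[0.01,[0,0,-0.05],0],[0.01,[0,0,-0.08],0],[0.01,[0,0,-0.11],0],[0.01,[0,0,-0.12],0],[0.01,[0,0,-0.12],0],[0.01,[0,0,-0.12],0],[0.01,[0,0,-0.12],0]]'

```text
clock: 4.72
ee_pos: [0.5096, 0.3064, 0.1227]
ee_rot: [0.001, 0.996, -0.091, -0.001]
ft_force: [-0.9, 0.0, -1.5]
gripper_width: 0.0206
```

```bash
python3 - <<'E'
from h import *
snap('wrist','w2'); s=sensors.get_state(); print(s['clock'],s['ee_pos'],s['ee_rot'],s['ft_force'],s['gripper_width'])
snap('side','s2')
E
```

```text
4.7667 [0.50955362 0.30642914 0.12236161] [ 8.44745871e-04  9.95897152e-01 -9.04740222e-02 -1.61264346e-03] [-0.21485854  0.3083769  -1.60489042] 0.020617492622856233
```

View pics/w2.png

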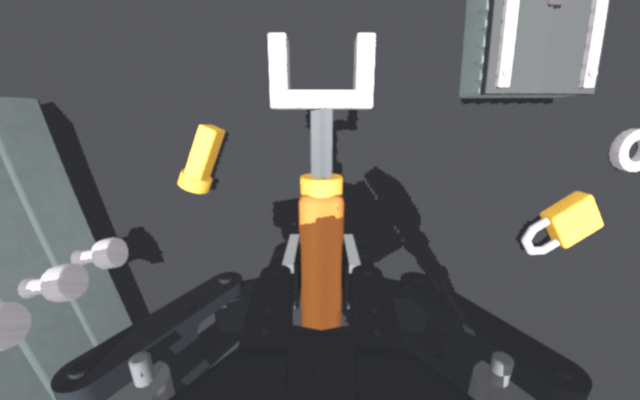

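View pics/s2.png

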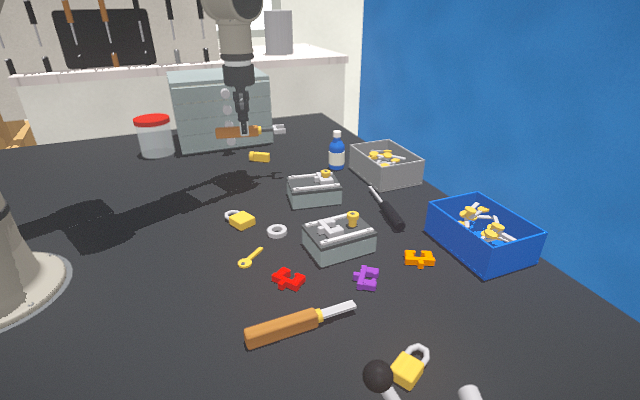

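The fork is held; its tips are at (279,33) and (366,33) in the wrist view, and the side view shows it looking level. I'll fit its pose in the tool frame.

```bash
python3 - <<'E'
import cv2,numpy as np
i=cv2.imread('pics/w2.png')
a=cv2.resize(i[20:120,255:390],None,fx=5,fy=5,interpolation=cv2.INTER_CUBIC)
cv2.imwrite('pics/crop2.png',a)
i=cv2.imread('pics/s2.png')
a=cv2.resize(i[110:150,200:300],None,fx=8,fy=8,interpolation=cv2.INTER_CUBIC)
cv2.imwrite('pics/crop2s.png',a)
E
```

```text
(no output)
```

View pics/crop2.png

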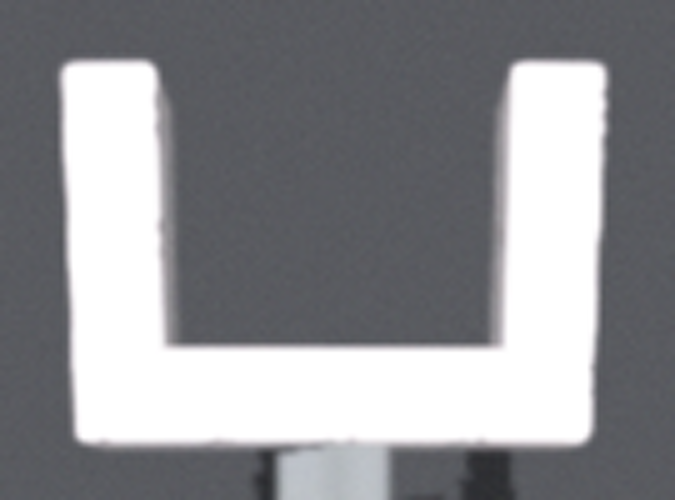

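View pics/crop2s.png

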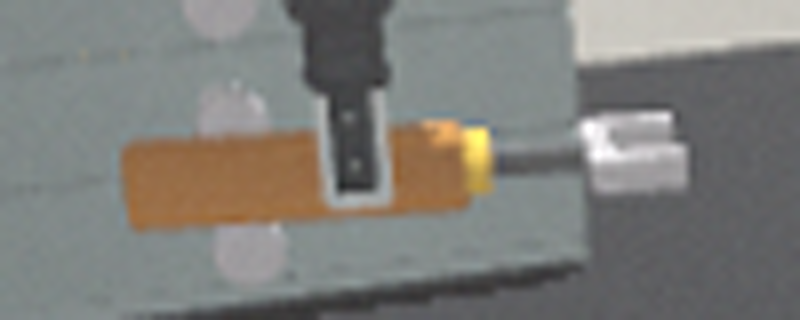

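```bash
cat > f6.py <<'E'
from h import *
from scipy.optimize import least_squares
def fit6(obs,x0,w=None):
    def f(p):
        M=R.from_euler('ZYX',[p[3],p[4],p[5]]).as_matrix(); r=[]
        for fn,u,v,l in obs:
            P=M@(np.array(l)/1e3)+p[:3]; r+=list(proj(fn,P)[0]-[u,v])
        return np.array(r+[p[5]*20])
    s=least_squares(f,x0,loss='soft_l1'); return s.x,f(s.x)[:-1].reshape(-1,2).round(2)
E
python3 - <<'E'
from f6 import *
A=lambda x,y:('w2',(x+.5)/5-.5+255,(y+.5)/5-.5+20)
B=lambda x,y:('s2',(x+.5)/8-.5+200,(y+.5)/8-.5+110)
o=[A(62,60)+([125,23,20],),A(157,60)+([125,15,20],),A(511,60)+([125,-15,20],),A(607,60)+([125,-23,20],),A(165,347)+([100,15,20],),A(502,347)+([100,-15,20],)]
s=[B(132,230)+([-55,-11,0],),B(123,144)+([-55,-11,26],),B(688,190)+([125,-23,8],),B(688,148)+([125,-23,20],),B(467,208)+([53,-11,0],)]
for oo in (o+s,o,s):
    x,r=fit6(oo,[.495,.309,.116,-.175,0,0]); print(x.round(4)); print(r.tolist())
E
```

```text
[ 0.4934  0.3099  0.1178 -0.1838  0.0316 -0.0128]
[[0.42, -0.27], [0.13, -0.44], [-0.05, -0.44], [-0.4, -0.27], [-0.25, 3.68], [0.09, 3.83], [0.62, -0.85], [0.72, 0.04], [1.11, 0.02], [1.04, 0.81], [0.98, 0.34]]
[ 0.4931  0.3099  0.1449 -0.1813  0.2542 -0.0026]
[[0.75, -0.07], [0.38, -0.23], [-0.34, -0.22], [-0.89, -0.06], [-1.41, 0.28], [1.57, 0.31]]
[ 0.4879  0.301   0.1208 -0.0084  0.0726 -0.0025]
[[-0.26, -0.36], [0.23, 0.32], [0.0, -0.52], [0.1, 0.32], [-0.07, 0.19]]
```

Emit:
servo_tool --series '[[0.01,[0.0,0.015,0],0],[0.01,[0.0,0.04,0],-0.02],[0.01,[0.001,0.075,0],-0.05],[0.01,[0.002,0.11,0],-0.08],[0.01,[0.003,0.145,0],-0.11],[0.01,[0.004,0.18,0],-0.14],[0.01,[0.005,0.215,0],-0.17],[0.01,[0.006,0.25,0],-0.2],[0.01,[0.007,0.285,0],-0.22],[0.01,[0.008,0.32,0],-0.24],[0.01,[0.008,0.355,0],-0.24],[0.01,[0.008,0.385,0],-0.24],[0.01,[0.008,0.41,0],-0.24],[0.01,[0.008,0.422,0],-0.24],[0.01,[0.008,0.422,0],-0.24],[0.01,[0.008,0.422,0],-0.24],[0.01,[0.008,0.422,0],-0.24]]'

```text
clock: 6.23
ee_pos: [0.4422, -0.1089, 0.1237]
ee_rot: [-0.001, 1.0, 0.029, -0.001]
ft_force: [0.8, 0.2, -0.9]
gripper_width: 0.0205
```

```bash
python3 - <<'E'
from h import *
d=snap('wrist','w3'); s=sensors.get_state(); print(s['clock'],s['ee_pos'],s['ee_rot'],s['ft_force'],s['gripper_width'])
snap('side','s3')
i=d['pixels']
cv2.imwrite('pics/crop3.png',cv2.resize(i[0:130,235:405],None,fx=4.5,fy=4.5,interpolation=cv2.INTER_CUBIC))
E
```

```text
6.2833 [ 0.44233144 -0.10868966  0.12380645] [-4.11323075e-04  9.99556331e-01  2.97781508e-02 -4.83632227e-04] [ 0.34341708 -0.0419119  -1.5281227 ] 0.020622541086650854
```

View pics/w3.png

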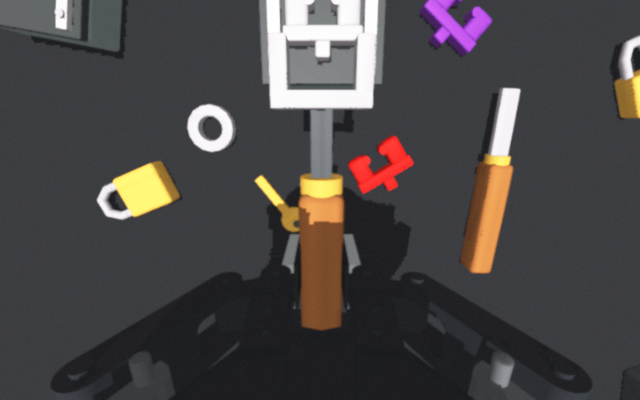

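View pics/crop3.png

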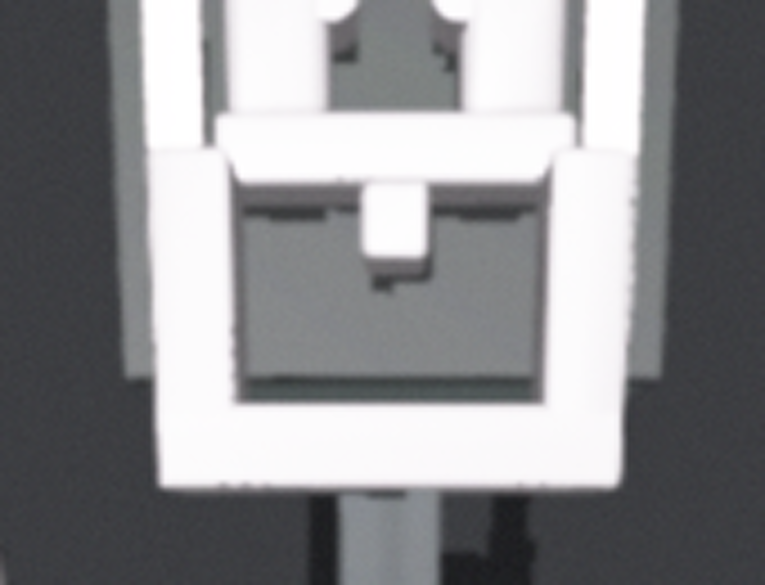

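View pics/s3.png

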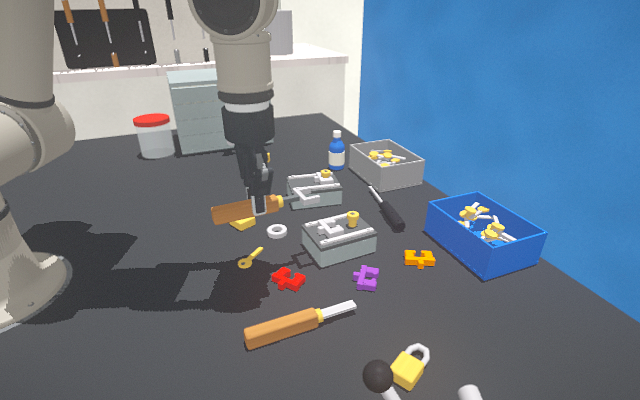

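```bash
python3 - <<'E'
from fit import *
A=lambda x,y:('w3',(x+.5)/4.5-.5+235,(y+.5)/4.5-.5+0)
c=[(396,257,[-28,0,59]),(396,183,[-18,0,59])]
for u,v,l in c: print(onz(*A(u,v),l[2]/1e3))
print('blk edge',onz(*A(125,378),.045),onz(*A(662,378),.045))
print('rails',onz(*A(147,75),.05),onz(*A(203,75),.05),onz(*A(584,75),.05),onz(*A(641,75),.05))
z=.1238-.0055+.020-.0038
print('tips',onz(*A(193,150),z),onz(*A(594,150),z))
E
```

```text
[ 0.55659914 -0.10309021  0.059     ]
[ 0.56688885 -0.10245916  0.059     ]
blk edge [ 0.53846447 -0.05919134  0.045     ] [ 0.54379539 -0.14816158  0.045     ]
rails [ 0.58239687 -0.06307523  0.05      ] [ 0.58282877 -0.0717211   0.05      ] [ 0.58632676 -0.13032806  0.05      ] [ 0.58693695 -0.13911285  0.05      ]
tips [ 0.54935067 -0.08391538  0.1345    ] [ 0.55161889 -0.12188351  0.1345    ]
```

The prong tips sit about 16 mm behind the clip's back, centred to within 0.5 mm and yaw-aligned. I'll lower the tool.

Emit:
servo_tool --series '[[0.01,[0,0,0.015],0],[0.01,[0,0,0.03],0],[0.01,[0,0,0.045],0],[0.01,[0,0,0.06],0],[0.01,[0,0,0.067],0],[0.01,[0,0,0.07],0],[0.01,[0,0,0.07],0],[0.01,[0,0,0.07],0],[0.01,[0,0,0.07],0]]'

```text
clock: 7.08
ee_pos: [0.4431, -0.1097, 0.055]
ee_rot: [0.0, 1.0, 0.03, 0.001]
ft_force: [-0.2, 0.1, -0.6]
gripper_width: 0.0206
```

```bash
python3 - <<'E'
from h import *
d=snap('wrist','w4'); s=sensors.get_state(); print(s['clock'],s['ee_pos'],s['ee_rot'],s['ft_force'],s['gripper_width'])
e=snap('side','s4')
a=cv2.resize(d['pixels'][0:130,235:405],None,fx=3,fy=3,interpolation=cv2.INTER_CUBIC)
b=cv2.resize(e['pixels'][180:280,220:380],None,fx=5,fy=5,interpolation=cv2.INTER_CUBIC)
cv2.imwrite('pics/c4a.png',a);cv2.imwrite('pics/c4b.png',b)
E
```

```text
7.1333 [ 0.44303078 -0.10974065  0.05499856] [2.87862663e-04 9.99564865e-01 2.94872386e-02 7.08051200e-04] [ 0.61209857  0.15082184 -2.08238696] 0.020283159254428768
```

View pics/c4a.png

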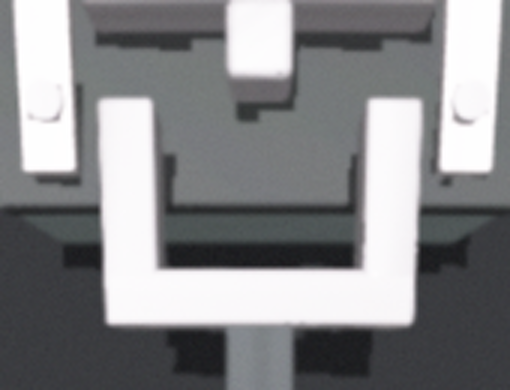

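View pics/c4b.png

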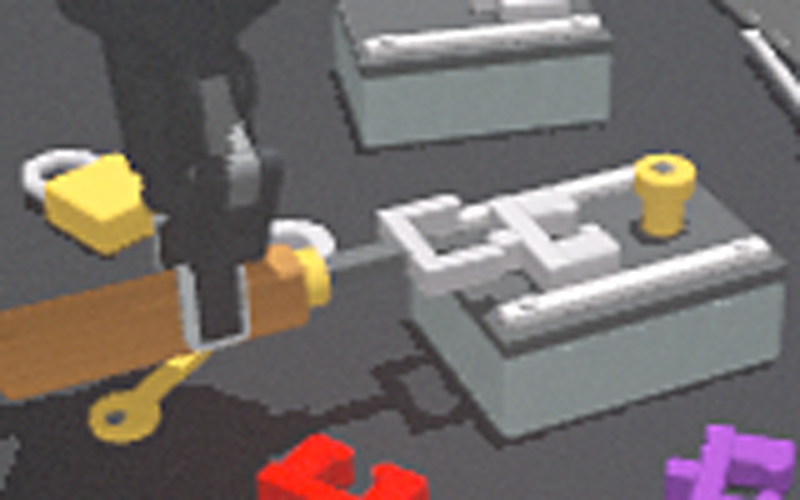

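```bash
python3 - <<'E'
from h import *
i=cv2.imread('pics/s4.png')
cv2.imwrite('pics/c4c.png',cv2.resize(i[210:255,290:360],None,fx=11,fy=11,interpolation=cv2.INTER_CUBIC))
c,s=np.cos(.058),np.sin(.058)
tip=np.array([.5510,-.1035])
off=lambda dx,dy:(tip+[c*dx-s*dy,s*dx+c*dy])
f=lambda P:((proj('s4',P)-[290,210]+.5)*11-.5).round(0)
for zb in (.047,.050,.053,.056):
  print(zb,f([*off(0,-.023),zb]),f([*off(0,-.023),zb+.012]),f([*off(-.033,-.023),zb+.001]))
cl=np.array([.5669,-.1025])
print(f([cl[0]+.027*s,cl[1]-.027,.045]),f([cl[0]+.027*s,cl[1]-.027,.059]))
E
```

```text
0.047 [[354. 328.]] [[354. 268.]] [[172. 372.]]
0.05 [[354. 313.]] [[354. 252.]] [[172. 357.]]
0.053 [[354. 298.]] [[354. 237.]] [[171. 341.]]
0.056 [[354. 283.]] [[354. 222.]] [[171. 326.]]
[[450. 327.]] [[451. 257.]]
```

View pics/c4c.png

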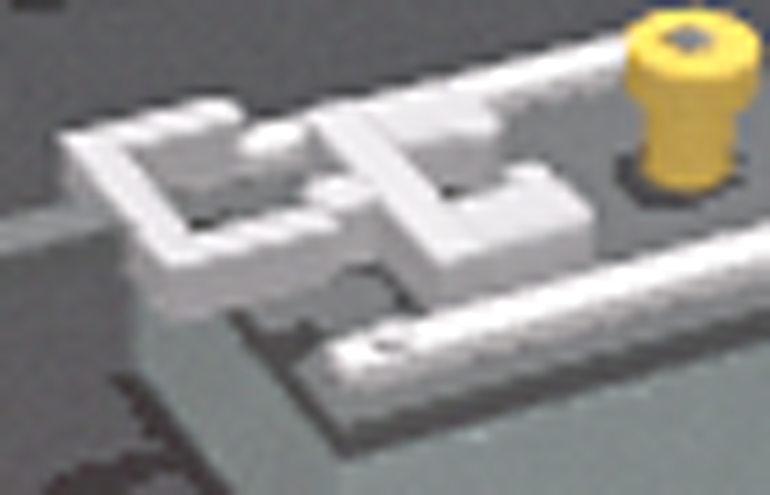

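The side view suggests the prongs ride higher than I assumed, close to the clip's top. I'll lower 5 mm, which clears the deck on either estimate, and check again.

Emit:
servo_tool --series '[[0.01,[0,0,0.002],0],[0.01,[0,0,0.004],0],[0.01,[0,0,0.005],0],[0.01,[0,0,0.005],0],[0.01,[0,0,0.005],0]]'

```text
clock: 7.6
ee_pos: [0.4424, -0.1096, 0.0492]
ee_rot: [-0.0, 1.0, 0.029, -0.0]
ft_force: [0.4, -0.1, -1.0]
gripper_width: 0.0202
```

```bash
python3 - <<'E'
from h import *
e=snap('side','s5'); s=sensors.get_state(); print(s['clock'],s['ee_pos'],s['ft_force'],s['gripper_width'])
i=e['pixels'][205:255,285:360]; i=np.clip((i.astype(float)-90)*1.6,0,255).astype(np.uint8)
cv2.imwrite('pics/c5.png',cv2.resize(i,None,fx=10.6,fy=10.6,interpolation=cv2.INTER_CUBIC))
E
```

```text
7.65 [ 0.44249054 -0.10960855  0.04922372] [-1.34227261 -0.413904   -1.41811038] 0.020568588259686677
```

View pics/c5.png

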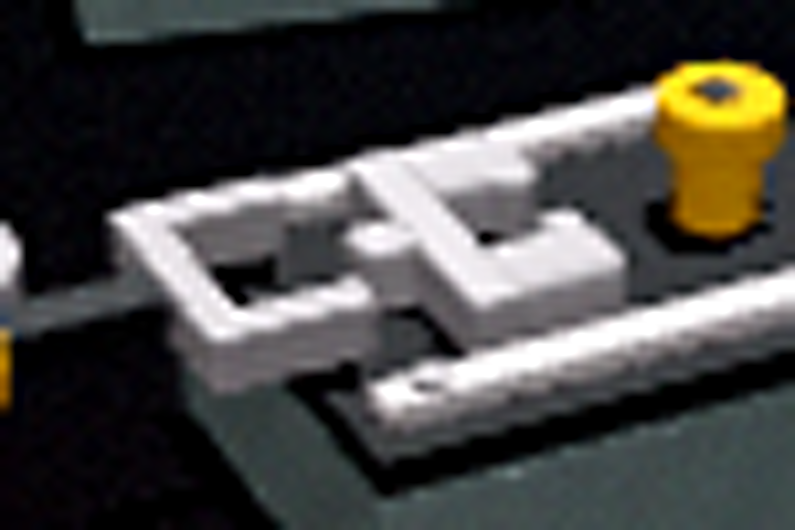

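Now the prong bottoms should meet the clip's back with about 7 mm of overlap (tip bottom at (372,345), clip back edge about 293 to 348). I'll push.

Emit:
servo_tool --series '[[0.01,[0.004,0,0],0],[0.01,[0.008,0,0],0],[0.01,[0.012,0,0],0],[0.01,[0.015,0,0],0],[0.01,[0.017,0,0],0],[0.01,[0.019,0,0],0],[0.01,[0.021,0,0],0],[0.01,[0.023,0,0],0],[0.01,[0.025,0,0],0],[0.01,[0.028,0,0],0],[0.01,[0.031,0,0],0],[0.01,[0.034,0,0],0],[0.01,[0.037,0,0],0],[0.01,[0.04,0,0],0],[0.01,[0.04,0,0],0]]' --squeeze 100

```text
clock: 8.9
ee_pos: [0.4832, -0.1073, 0.0493]
ee_rot: [0.0, 1.0, 0.029, 0.0]
ft_force: [0.3, -0.5, -1.4]
gripper_width: 0.0197
```

```bash
python3 - <<'E'
from h import *
d=snap('wrist','w6');e=snap('side','s6'); s=sensors.get_state(); print(s['clock'],s['ee_pos'],s['ft_force'],s['gripper_width'])
i=e['pixels'][195:255,275:375]; i=np.clip((i.astype(float)-90)*1.6,0,255).astype(np.uint8)
a=cv2.resize(i,(700,420),interpolation=cv2.INTER_CUBIC)
cv2.imwrite('pics/c6.png',a)
cv2.imwrite('pics/c6w.png',cv2.resize(d['pixels'][0:130,235:405],None,fx=3,fy=3,interpolation=cv2.INTER_CUBIC))
E
```

```text
9.0 [ 0.48266573 -0.1072473   0.04924868] [-0.06529899  0.20312801 -1.87957749] 0.02000680158069095
```

View pics/c6.png

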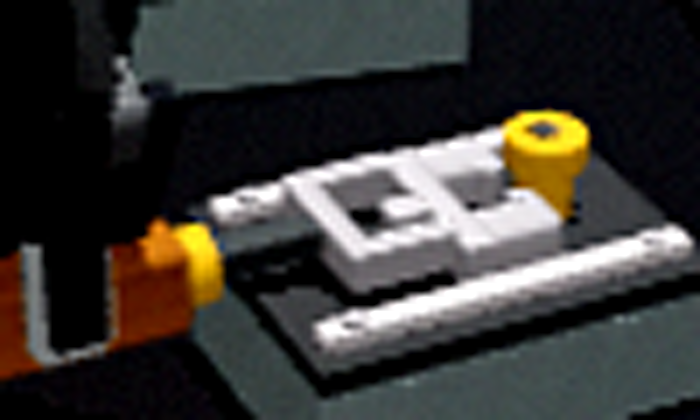

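View pics/c6w.png

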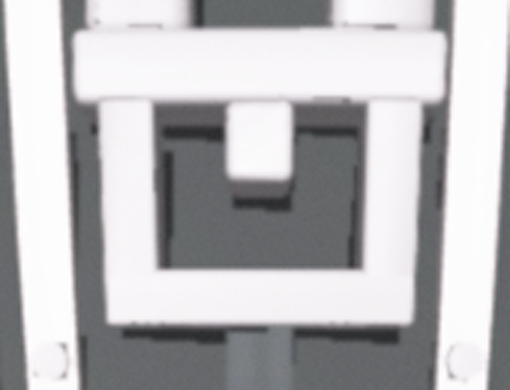

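The clip is moving squarely on both prongs. I'll continue into the snap zone.

Emit:
servo_tool --series '[[0.01,[0.002,0,0],0],[0.01,[0.004,0,0],0],[0.01,[0.006,0,0],0],[0.01,[0.008,0,0],0],[0.01,[0.01,0,0],0],[0.01,[0.012,0,0],0],[0.01,[0.013,0,0],0],[0.01,[0.014,0,0],0],[0.01,[0.015,0,0],0],[0.01,[0.016,0,0],0],[0.01,[0.017,0,0],0],[0.01,[0.017,0,0],0]]'

```text
clock: 10.0
ee_pos: [0.4993, -0.1062, 0.0492]
ee_rot: [-0.0, 1.0, 0.029, -0.0]
ft_force: [-1.3, 0.6, -1.0]
gripper_width: 0.0199
```

```bash
cat > look.py <<'E'
import sys
from h import *
n=sys.argv[1]
d=snap('wrist','w'+n);e=snap('side','s'+n); s=sensors.get_state(); print(s['clock'],s['ee_pos'],s['ft_force'],s['gripper_width'])
i=e['pixels'][195:255,275:375]; i=np.clip((i.astype(float)-90)*1.6,0,255).astype(np.uint8)
a=cv2.resize(i,(700,420),interpolation=cv2.INTER_CUBIC)
b=cv2.resize(d['pixels'][0:130,235:405],None,fx=3,fy=3,interpolation=cv2.INTER_CUBIC)
cv2.imwrite('pics/c%s.png'%n,a);cv2.imwrite('pics/c%sw.png'%n,b)
E
python3 look.py 7
```

```text
10.1 [ 0.49998737 -0.10636906  0.04937632] [ 0.1846494  -0.1509529  -1.79397309] 0.01997381944656579
```

View pics/c7.png

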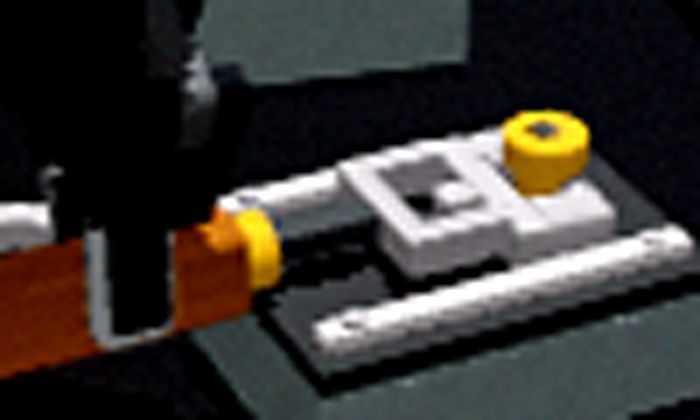

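View pics/c7w.png

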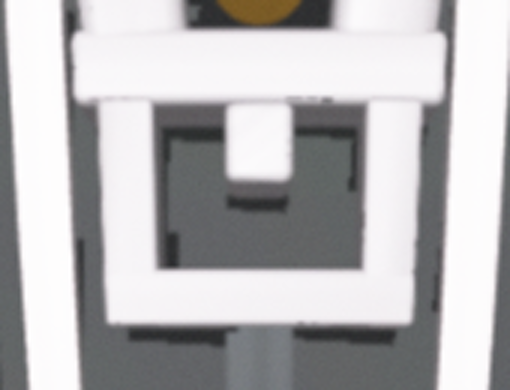

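```bash
python3 - <<'E'
from h import *
A=lambda x,y:('w7',(x+.5)/3-.5+235,(y+.5)/3-.5)
p=onz(*A(258,24),.071); b=onz(*A(258,102),.059)
print(p,b,'axis x-back x',(p-b)[0]+.012)
i=cv2.imread('pics/w7.png')
cv2.imwrite('pics/z7.png',cv2.resize(i[0:45,270:370],None,fx=8,fy=8,interpolation=cv2.INTER_CUBIC))
E
```

```text
[ 0.61331576 -0.09923927  0.071     ] [ 0.60747342 -0.0995679   0.059     ] axis x-back x 0.01784233547274282
```

View pics/z7.png

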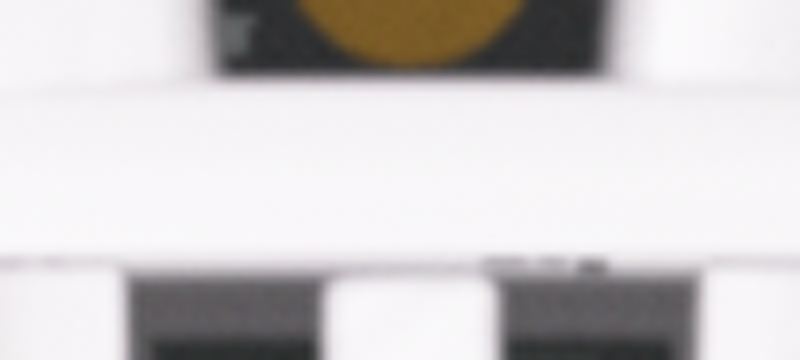

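```bash
python3 - <<'E'
from h import *
A=lambda x,y:('w7',(x+.5)/8-.5+270,(y+.5)/8-.5)
p=onz(*A(410,67),.061); b=onz(*A(410,260),.059)
print(p,b,'axis x-back x',(p-b)[0]+.012)
E
```

```text
[ 0.61674228 -0.09907833  0.061     ] [ 0.60810746 -0.09959281  0.059     ] axis x-back x 0.020634817681649865
```

Emit:
servo_tool --series '[[0.01,[0,0,-0.001],0],[0.01,[0,0,-0.002],0],[0.01,[0.001,0,-0.002],0],[0.01,[0.002,0,-0.002],0],[0.01,[0.003,0,-0.002],0],[0.01,[0.003,0,-0.002],0]]'

```text
clock: 10.6
ee_pos: [0.5024, -0.1061, 0.0513]
ee_rot: [-0.0, 1.0, 0.029, -0.0]
ft_force: [-0.1, -0.3, -1.6]
gripper_width: 0.0198
```

```bash
python3 look.py 8; python3 - <<'E'
from h import *
i=cv2.imread('pics/w8.png')
cv2.imwrite('pics/z8.png',cv2.resize(i[0:45,270:370],None,fx=8,fy=8,interpolation=cv2.INTER_CUBIC))
E
```

```text
10.7 [ 0.5024046  -0.10609186  0.05124777] [ 0.20327089 -0.30524497 -1.00766973] 0.019821791082474605
```

View pics/c8.png

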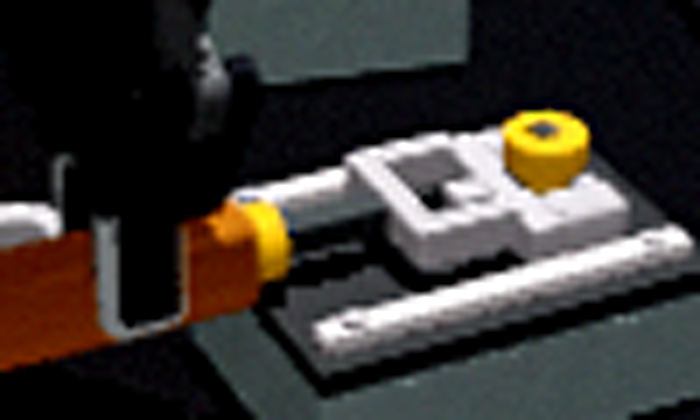

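View pics/z8.png

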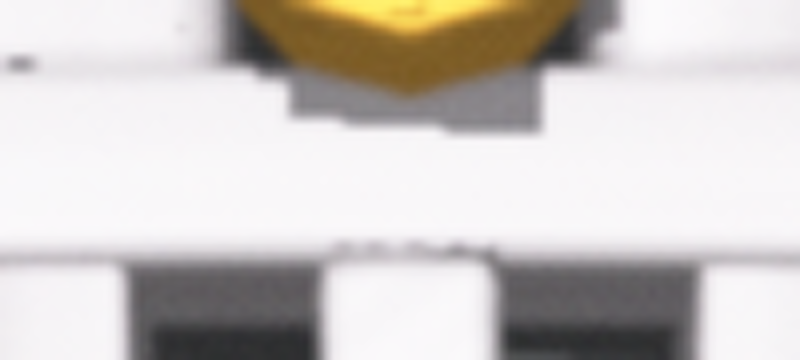

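```bash
python3 - <<'E'
from h import *
A=lambda x,y:('w8',(x+.5)/8-.5+270,(y+.5)/8-.5)
p=onz(*A(410,96),.061); b=onz(*A(410,250),.059)
print(p,b,'axis x-back x',(p-b)[0]+.012)
p=onz(*A(410,32),.071);print(p)
E
```

```text
[ 0.61919831 -0.09902772  0.061     ] [ 0.61230357 -0.09943868  0.059     ] axis x-back x 0.018894744981513324
[ 0.61860894 -0.09907301  0.071     ]
```

Emit:
servo_tool --series '[[0.01,[0.0005,0,0],0],[0.01,[0.001,0,0],0],[0.01,[0.0015,0,0],0],[0.01,[0.002,0,0],0],[0.01,[0.002,0,0],0]]'

```text
clock: 11.12
ee_pos: [0.5027, -0.1059, 0.0511]
ee_rot: [-0.0, 1.0, 0.03, -0.002]
ft_force: [-7.5, -2.1, 3.4]
gripper_width: 0.0197
```

```bash
python3 look.py 9; python3 - <<'E'
from h import *
i=cv2.imread('pics/w9.png')
cv2.imwrite('pics/z9.png',cv2.resize(i[0:45,270:370],None,fx=8,fy=8,interpolation=cv2.INTER_CUBIC))
E
```

```text
11.2167 [ 0.50274019 -0.10592742  0.05110243] [-7.03216147 -2.60890362  3.00218077] 0.019808792828997925
```

View pics/c9.png

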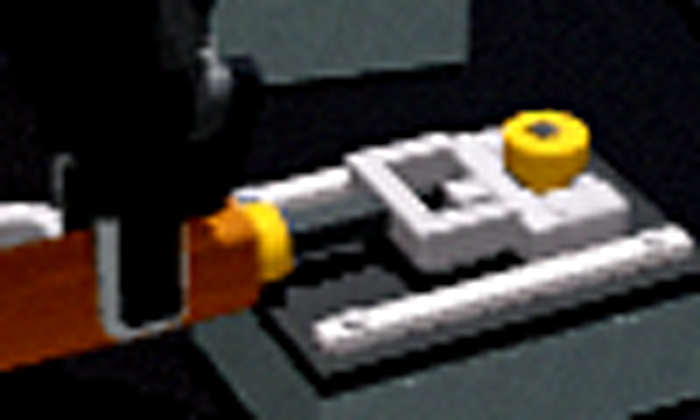

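View pics/z9.png

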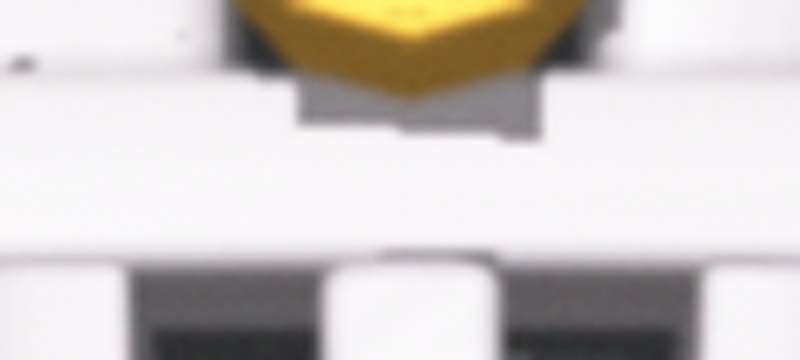

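Resistance jumped to about 7 N and the motion stopped, and the geometry says the clip is home within about 1 mm. I'll back off, still holding the tool, and verify.

Emit:
servo_tool --series '[[0.01,[-0.002,0,0],0],[0.01,[-0.006,0,0],0],[0.01,[-0.012,0,0],0],[0.01,[-0.02,0,-0.002],0],[0.01,[-0.035,0,-0.01],0],[0.01,[-0.05,0,-0.03],0],[0.01,[-0.07,0,-0.05],0],[0.01,[-0.08,0,-0.06],0],[0.01,[-0.08,0,-0.06],0],[0.01,[-0.08,0,-0.06],0]]'

```text
clock: 12.05
ee_pos: [0.4246, -0.1109, 0.1119]
ee_rot: [0.0, 1.0, 0.029, 0.001]
ft_force: [0.5, -0.1, -2.3]
gripper_width: 0.0193
```

```bash
python3 look.py 10; python3 - <<'E'
from h import *
d=snap('top','t10')
cv2.imwrite('pics/z10.png',cv2.resize(d['pixels'][150:230,250:395],None,fx=5.5,fy=5.5,interpolation=cv2.INTER_CUBIC))
E
```

```text
12.15 [ 0.42477561 -0.11066132  0.11092477] [-0.29264444 -0.21945306 -1.77890448] 0.019722566983192153
```

View pics/c10.png

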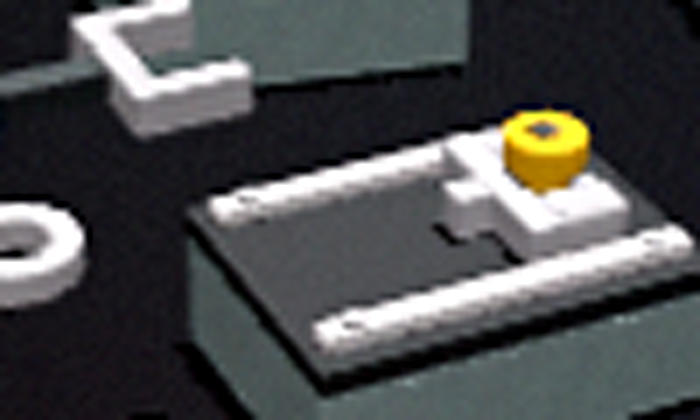

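View pics/z10.png

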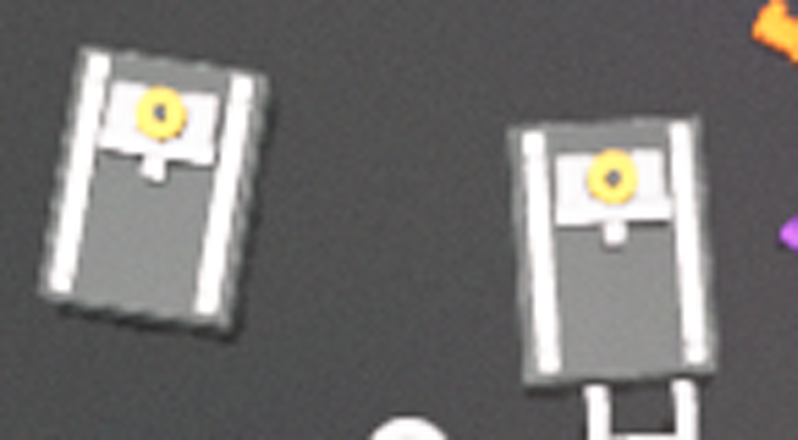

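View pics/w10.png

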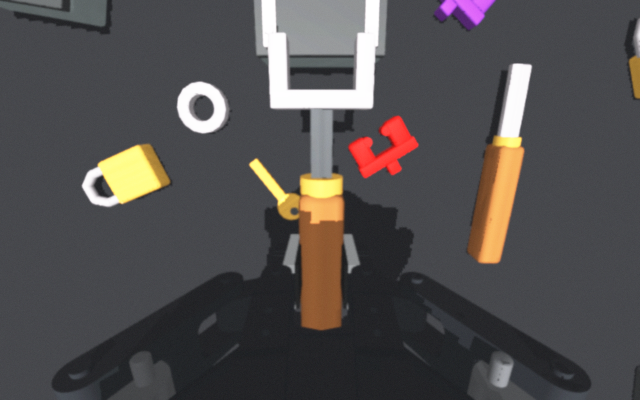

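```bash
python3 - <<'E'
from fit import *
A=lambda x,y:('t10',(x+.5)/5.5-.5+250,(y+.5)/5.5-.5+150)
for nm,p,c,y in (('ours',(613,178),[(614,245,[-28,0,59]),(557,225,[-18,27,59]),(672,218,[-18,-27,59]),(556,157,[14,27,59]),(664,150,[14,-27,59])],.056),
              ('nb',(160,112),[(152,181,[-28,0,59]),(99,148,[-18,27,59]),(213,163,[-18,-27,59]),(112,83,[14,27,59]),(218,97,[14,-27,59])],-.13)):
    P=onz(*A(*p),.071); x,r=fit([(*A(a,b),l) for a,b,l in c],[.6,0,y]); print(nm,P,x,(P[:2]-x[:2])*1e3,r.tolist())
E
```

```text
ours [ 0.6273391  -0.09865397  0.071     ] [ 0.62641053 -0.09892939  0.05670097] [0.92856654 0.27542372] [[0.28, -0.21], [-0.28, 0.11], [0.11, 0.16], [-0.91, -0.07], [0.69, 0.0]]
nb [0.65795224 0.10801523 0.071     ] [ 0.6565688   0.10852053 -0.13279221] [ 1.38344558 -0.50529992] [[0.09, -0.42], [-0.25, 0.32], [0.1, 0.35], [-0.81, -0.22], [0.94, -0.03]]
```

The clip is home: about 1 mm offset by measurement, with yaw matching, and the already-seated neighbour measures the same way. I'll carry the tool back to its original clear spot.

Emit:
servo_tool --series '[[0.01,[0.005,-0.015,0],0],[0.01,[0.01,-0.04,0],0.02],[0.01,[0.02,-0.075,0],0.05],[0.01,[0.03,-0.11,0],0.08],[0.01,[0.04,-0.145,0],0.11],[0.01,[0.05,-0.18,0],0.14],[0.01,[0.06,-0.215,0],0.17],[0.01,[0.07,-0.25,0],0.2],[0.01,[0.08,-0.285,0],0.22],[0.01,[0.09,-0.32,0],0.24],[0.01,[0.1,-0.355,0],0.24],[0.01,[0.105,-0.385,0],0.24],[0.01,[0.109,-0.405,0],0.24],[0.01,[0.109,-0.411,0],0.24],[0.01,[0.109,-0.411,0],0.24],[0.01,[0.109,-0.411,0],0.24]]'

```text
clock: 13.53
ee_pos: [0.5086, 0.3055, 0.1102]
ee_rot: [0.001, 0.996, -0.09, -0.001]
ft_force: [0.4, -0.1, -1.8]
gripper_width: 0.0199
```

Emit:
servo_tool --series '[[0.01,[0,0,0.02],0],[0.01,[0,0,0.045],0],[0.01,[0,0,0.07],0],[0.01,[0,0,0.085],0],[0.01,[0,0,0.092],0],[0.01,[0,0,0.096],0],[0.01,[0,0,0.099],0],[0.01,[0,0,0.101],0],[0.01,[0,0,0.102],0],[0.01,[0,0,0.102],0],[0.01,[0,0,0.102],0]]'

```text
clock: 14.45
ee_pos: [0.5096, 0.3062, 0.01]
ee_rot: [-0.0, 0.996, -0.09, 0.001]
ft_force: [0.8, -0.8, -1.5]
gripper_width: 0.0199
```

```bash
python3 - <<'E'
from h import *
d=snap('side','s11'); s=sensors.get_state(); print(s['clock'],s['ee_pos'],s['ft_force'],s['gripper_width'])
cv2.imwrite('pics/z11.png',cv2.resize(d['pixels'][120:200,190:310],None,fx=6,fy=6,interpolation=cv2.INTER_CUBIC))
E
```

```text
14.5 [0.5095026  0.30621263 0.00991859] [ 1.04712573 -0.0858032  -2.0488039 ] 0.01963049395582106
```

View pics/z11.png

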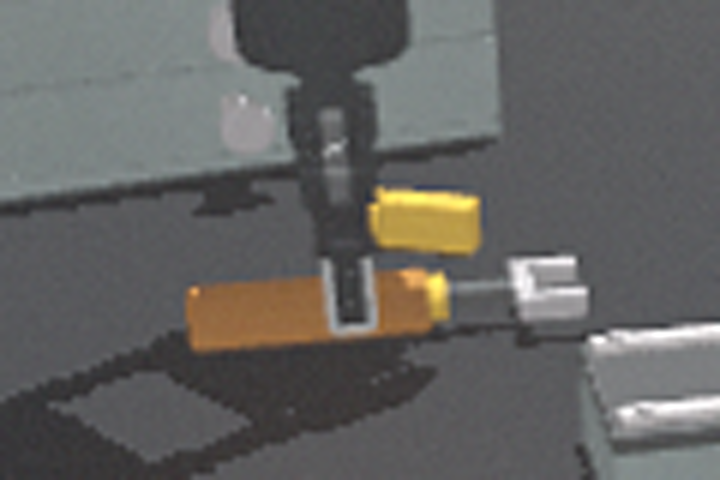

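Level and a few mm above the counter, with no contact force yet. I'll lower the last millimetres and release.

Emit:
servo_tool --series '[[0.01,[0,0,0.001],0],[0.01,[0,0,0.002],0],[0.01,[0,0,0.003],0],[0.01,[0,0,0.004],0],[0.01,[0,0,0.004],0],[0.01,[0,0,0.004],0]]'

```text
clock: 15.0
ee_pos: [0.5092, 0.3061, 0.0066]
ee_rot: [-0.0, 0.996, -0.09, 0.0]
ft_force: [-4.2, -1.9, 9.2]
gripper_width: 0.02
```

Contact at 9 N upward, so the fork is on the counter. I'll open and then retreat upwards.

Emit:
servo_tool --series '[[0.025,[0,0,0],0],[0.035,[0,0,0],0],[0.05,[0,0,0],0],[0.06,[0,0,0],0],[0.06,[0,0,0],0],[0.06,[0,0,0],0],[0.06,[0,0,-0.01],0],[0.06,[0,0,-0.03],0],[0.06,[0,0,-0.06],0],[0.06,[0,0,-0.09],0],[0.06,[0,0,-0.12],0],[0.06,[0,0,-0.15],0],[0.06,[0,0,-0.15],0],[0.06,[0,0,-0.15],0],[0.06,[0,0,-0.15],0]]'

```text
clock: 16.25
ee_pos: [0.5088, 0.3058, 0.1553]
ee_rot: [0.0, 0.996, -0.09, -0.0]
ft_force: [-0.1, 0.4, 0.5]
gripper_width: 0.0602
```

```bash
python3 - <<'E'
from h import *
d=snap('side','s12'); s=sensors.get_state(); print(s['clock'],s['ee_pos'],s['ft_force'],s['gripper_width'])
t=snap('top','t12')
a=cv2.resize(d['pixels'][120:260,190:390],None,fx=4,fy=4,interpolation=cv2.INTER_CUBIC)
cv2.imwrite('pics/z12.png',a)
cv2.imwrite('pics/z12t.png',cv2.resize(t['pixels'][150:230,250:395],None,fx=5.5,fy=5.5,interpolation=cv2.INTER_CUBIC))
E
```

```text
16.3 [0.50846024 0.30570529 0.15444198] [ 0.44904373 -0.16694259  0.02107891] 0.059669806052482996
```

View pics/z12.png

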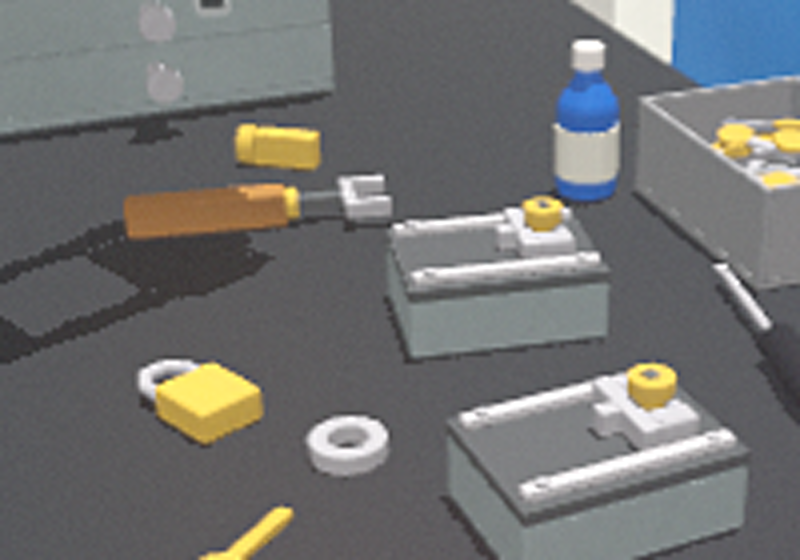

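View pics/z12t.png

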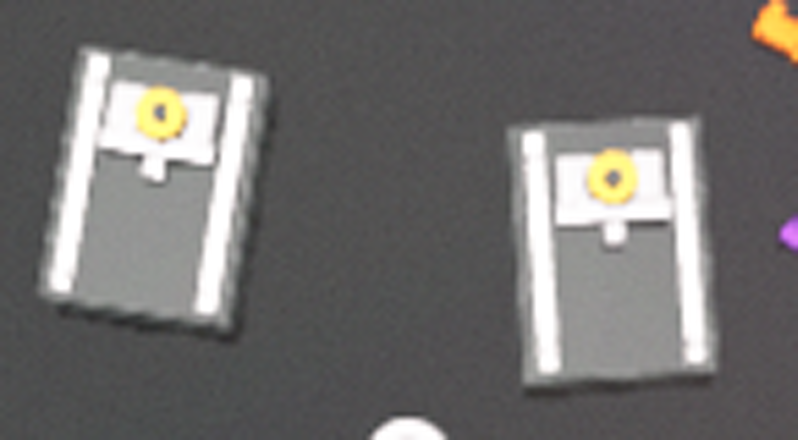

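The fork lies flat on the counter and free of the gripper, and the clip is seated on the post just like its neighbour. I'll hand in.

```bash
python3 -c "
from plant import job
print(job.finish_job())"
```

```text
the job is handed in; nothing more can be done
None
```

I picked up the fork by its wooden handle and pushed the clip along the rails onto the grooved post. Then I laid the fork flat back near its starting spot, let go and handed in at about 16.3 s. No verdict was reported.

**Clip:** the last push stopped against about 7 N. With the tool backed off, the top view put the clip's eye about 1 mm from the post axis, with its angle matching the rails. The already-seated neighbour measured 1.4 mm the same way, so I take the clip as home. I never saw a distinct snap; this rests on the position and the stop.

**Fork:** the last side view shows it lying level on the counter. The arm was about 0.15 m up, with wrist force near zero.

**Disagreements:**
- The top and wrist cameras differed by 2–4 mm on where the fork and block were.
- The first fit of the held fork had it tilted about 2° nose-down. The side view showed the prongs riding higher than that, so I set the final height by eye from the side view.

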